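Start a thumb bolt in its threaded boss without crossing the thread

ROBOT

A 6-joint arm with a two-finger parallel gripper is mounted at the origin on a cart in front of the work surface, level with it; the furniture and walls round the work are solid. World frame = base frame: x ahead of the robot, y to its left, z up, the work surface at z = 0. Lengths are in m, angles in rad, forces in N, time in s.
With the tool pointing down it reaches from about 0.325 to 0.775 m from the base axis. Payload 9.3 kg.
Tool frame: the origin (TCP) lies on the centre line of the jaws, within the pads' length; the fingertips stand 22 mm ahead of it and the grasp point (between the pads) lies 3 mm ahead of it (r.tip_extent is the distance from the TCP to the fingertips, in m); z points along the fingers, y is the line along which they close (so a half turn about z gives the same grasp; the last joint's range is limited). The gripper opens to 85 mm and grips with 20 to 120 N. Pads are 22 mm wide; open, the fingers measure 114 mm over their backs; the gripper's body (76 mm by 85 mm) begins 54 mm behind the grasp point. The pads swing forward as they close: fully open they stand 13 mm farther back than shut.
Start: joints at [1.184, 0.259, 0.021, 1.334, 0, 1.418], TCP at [0.127, 0.535, 0.253] pointing down, gripper open.
Joint ranges: [-3.04, 3.04], [-0.91, 1.82], [-1.04, 1.36], [-1.92, 1.95], [-1.52, 1.45], [-3.14, 3.14]. Speed limits (rad/s): [2.22, 2.22, 2.79, 3.14, 3.14, 3.14].

INTERFACE

Orientations are given as a unit quaternion [w, x, y, z].
In Python, from cell import r gives the robot as it stands.
- The arm moves only by the tool play_rows, never from a script. Its arguments are lists of equal length, an entry for each row: "linear": the shift along the tool's x, y, z in m, a list of three; "delta_rot": the turn, a rotation vector about the tool's x, y, z in rad, a list of three; "jaw": the opening, from 0 (shut) to 1 (fully open). In form: {"linear": [[tx, ty, tz], ...], "delta_rot": [[wx, wy, wz], ...], "jaw": [jaw, ...]}. A call has exactly 5 rows; each row is the pose to reach, as a shift and turn from the pose commanded when the call began, along the tool's axes at that moment; what a row does not reach only later rows make up. A row lasts 1/8 s, in which the tool goes at most 62.5 mm and 10.7 degrees, less where a joint would pass 70% of its speed; a pose out of reach is approached as far as the arm can. A call with a gripper value outside its range is refused whole. The fingers move at their own pace and stop on an object; "force" is the grip in N (left out, the last holds). Time passes only in rows, so rows that repeat a pose let the fingers close, or fill a call up. It gives the time, the measured TCP pose, the force, the opening and the grip force at its end, in the units of the state.
- r.get_obs(): the state, without advancing time (a new reading comes with each control period).
- r.camera(name): name is "side" or "top"; returns (picture, depth): 400x640x3 uint8, red, green, blue; 400x640 float32, m along the optical axis (not along the pixel's ray), 0 where there is no reading.
- r.calibration(name): a dict with "K" (3x3 intrinsics, pixels), "distortion" ([k1, k2, p1, p2, k3] as OpenCV has them; the pictures are not rectified), "R" (3x3) and "t" (3): a world point X has camera coordinates R X + t. Camera axes: x right, y down, z forward; pixel columns grow to the right and rows downward; lengths in m; the calibration is good to about 2 mm. A picture is of the moment at which its call begins. calibration takes no time and is no camera call.
- r.close_job(): hands the job in; it is judged then, once.
The state is a dict: "time_s": time; "joint_pos": joint angles; "qvel": joint speeds; "joint_efforts": joint torques, N m; "tool_pos": TCP position; "ee_rot": TCP orientation; "contact_force": force on the tool from outside, world axes, zero at the start; "wrist_torque": the same for the moment, N m; "width": finger opening in m; "finger_force": force on a finger pad.
Only numpy, scipy, OpenCV 4.12 (cv2) and the standard library are available. Lean on these libraries where they do the work, as an engineer would, in place of code of your own. Each camera call takes 0.05 s, during which the arm holds its last target. There are 200 camera calls.

TASK

The thumb bolt stands loose in the mouth of the nut plate's threaded boss. Start it as one does to avoid crossing the thread: turn it backward (anticlockwise from above) until it drops into the thread, then forward (clockwise) one full turn, without pulling it out of the boss or disturbing the things around. Finish with the started bolt's head held firmly between the fingers: the program ends while holding, do not let go.

Things in the scene. Friction and masses are not known exactly. Their poses are not given: they have to be found in the camera images.
- bolt_head (a point): Centre of the flat upright tab that is the head of the steel thumb bolt: 34 mm long (x axis), 12 mm thick (y axis, grip across it), 24 mm tall (z up). Below it a collar 18 mm across, 4 mm high. At the start about 90 to 91.5 mm above the table, with a first ridge of the boss under the thread ends.
- thumb_bolt: The bolt, about 180 g; origin at its lower tip on the axis, 60 mm below the tab's centre. Shank 15 mm across. It stands in the boss with 1 mm of play, turns easily and sinks by its own weight as it is turned, even between loosely set fingers. Right-hand thread, two starts: it moves 12 mm along its axis per full turn.
- boss_mouth (a point): Centre of the mouth of the threaded boss, on the bolt's axis, 52 mm above the table; z up, x along the long side of the nut plate. The boss is 38 mm across and stands in the middle of an aluminium plate 100 x 70 x 8 mm (x, y, z) that is fixed to the table.
- nut_plate: The plate with the boss; origin under its centre on the table. Turned backward (anticlockwise from above) in it, the bolt climbs 1 to 2.5 mm, then after 0.5 to 1.6 rad drops about 6 mm; if turned on backward it climbs and drops again every half turn. Forward one turn from the drop it sinks about 12 mm; it bottoms about 6 mm lower.
- loupe_mid (a point): bystander: black eye loupe on its wide rim, 34 mm across and high, beside the nut plate; point at its centre, half-way up
- spool_mid (a point): bystander: small spool of brass wire, 28 mm across, 14 mm high, beside the nut plate; point at its centre
- star_knob_mid (a point): bystander: black three-lobed knob lying on its back with its screw up, 41 mm across and high, to the left of the nut plate; point 20 mm above the table
- vial_mid (a point): bystander: small capped oil vial, 14 mm across, 38 mm high, beside the nut plate; point half-way up
Things that resemble listed ones, but are neither listed nor needed, are in the scene too. Of the things shaped like the thumb_bolt, the bare steel one is meant.

How it is judged:
By the outcome, as a careful person would: the job done as asked, in the order asked, and still so for the second after the job is handed in, while the arm keeps its last pose, push and grip.
It also fails if it takes over 72 s, if anything falls off the work surface, if the arm or the gripper's body presses on something with over 40 N, if the wrist force passes 120 N, or if a joint passes its speed limit or range.

## Working session

There is one attempt and no reset: what is moved stays moved. The work goes in short steps, Python scripts to look and compute and a tool call to move; the robot and the scene stay as the last step left them, time stands still between calls to the robot, and variables do not carry over. Pictures are saved under pics/ and viewed, at most 10 in all, crops included, and the job is handed in when it is done.

Besides the shell and the picture viewer there is one more tool, called after "Emit:" as a command line: name --argument value ..., lists and objects as JSON in quotes. play_rows: Moves the arm, as the interface text tells. Its arguments: {"type":"object","properties":{"linear":{"type":"array"},"delta_rot":{"type":"array"},"jaw":{"type":"array"},"force":{"type":"number"}},"required":["linear","delta_rot","jaw"]}

```bash
ls; mkdir -p pics
python3 - <<'E'
from cell import r
import cv2,numpy as np
np.set_printoptions(precision=4,suppress=True)
for n in("top","side"):
    p,d=r.camera(n); cv2.imwrite(f"pics/{n}0.png",p[:,:,::-1]); np.savez(f"{n}0.npz",p=p,d=d)
    c=r.calibration(n); print(n,c)
print(r.get_obs(), r.tip_extent)
E
```

```text
pics
top {'K': array([[400.8704,   0.    , 321.8327],
       [  0.    , 400.8704, 198.14  ],
       [  0.    ,   0.    ,   1.    ]]), 'distortion': array([0.0035, 0.    , 0.    , 0.    , 0.    ]), 'R': array([[-0.0194, -0.9993, -0.031 ],
       [-0.9917,  0.0232, -0.1266],
       [ 0.1272,  0.0282, -0.9915]]), 't': array([-0.0967,  0.5585,  0.8653])}
side {'K': array([[454.3944,   0.    , 319.8408],
       [  0.    , 454.3944, 203.5556],
       [  0.    ,   0.    ,   1.    ]]), 'distortion': array([-0.0172,  0.    ,  0.    ,  0.    ,  0.    ]), 'R': array([[-0.9999, -0.0155, -0.0025],
       [-0.0051,  0.4693, -0.883 ],
       [ 0.0149, -0.8829, -0.4693]]), 't': array([0.5441, 0.1216, 0.8412])}
{'time_s': 0.1, 'joint_pos': array([1.1844, 0.2592, 0.0208, 1.3337, 0.    , 1.4182]), 'qvel': array([ 0.0018, -0.0012,  0.0005,  0.0001, -0.0004,  0.0004]), 'joint_efforts': array([  0.0056, -55.6692,  34.5071,   0.0116,  -0.0001,   0.    ]), 'tool_pos': array([0.1273, 0.5348, 0.2527]), 'ee_rot': array([-0.0002,  0.1166,  0.9932, -0.0006]), 'contact_force': array([ 0.0022,  0.3228, -0.1063]), 'wrist_torque': array([-0.0404, -0.0173, -0.0263]), 'finger_force': 0.0, 'width': 0.08545056420872221} 0.022
```

View pics/top0.png

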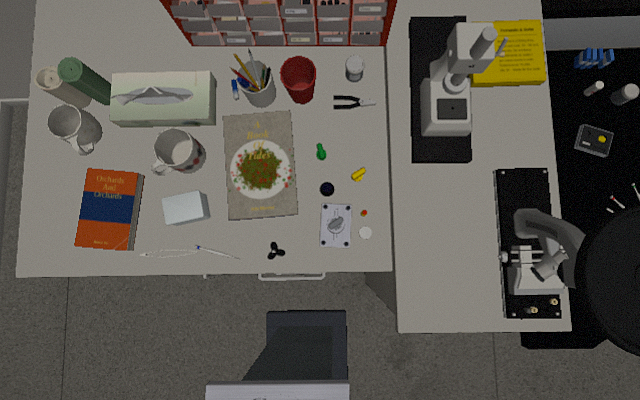

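View pics/side0.png

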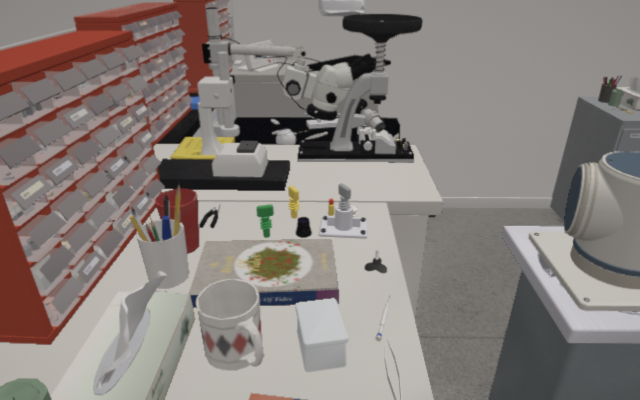

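Top view: the nut plate with the bare steel bolt is at about (336,226), the black loupe at (327,189), the star knob at (276,251), the white spool-like disc at (365,233) and the orange vial cap at (364,212). The green (321,151) and yellow (359,174) things are lookalike thumb bolts. I'll enlarge both views to confirm.

Run:
```python
import cv2,numpy as np
a=np.load("top0.npz")['p'][140:270,260:390,::-1]; b=np.load("side0.npz")['p'][175:280,250:400,::-1]
a=cv2.resize(a,(520,520),interpolation=cv2.INTER_CUBIC); cv2.imwrite("pics/c1.png",a)
b=cv2.resize(b,(750,525),interpolation=cv2.INTER_CUBIC); cv2.imwrite("pics/c2.png",b)
d=np.load("top0.npz")['d']; print((d[205:246:2,318:356:2]*1000).astype(int))
```

```text
[[930 929 924 916 917 921 922 921 920 921 921 919 922 920 919 920 919 926
  928]
 [929 930 922 915 915 920 920 922 921 920 920 923 920 918 911 911 919 927
  927]
 [931 929 921 921 920 918 921 919 920 901 920 920 923 919 913 914 919 926
  925]
 [927 926 916 919 918 919 918 919 919 897 919 919 921 919 920 917 919 925
  925]
 [928 929 921 917 921 921 918 918 919 897 921 916 918 920 921 919 917 924
  923]
 [927 925 921 922 918 921 920 920 922 894 917 918 916 917 917 919 917 924
  926]
 [926 929 918 916 916 919 919 873 872 877 874 826 916 917 917 915 917 925
  925]
 [923 927 916 919 918 919 871 858 861 825 821 824 823 916 917 915 918 922
  924]
 [930 919 919 915 915 872 877 848 823 820 821 822 825 916   0 916 914 921
  925]
 [926 918 916 917 916 870 825 822 823 821 824 832 871 916 913 913 914 921
  924]
 [925 918 916 912 914 823 823 822 821 825 843 855 871 914 916 915 916 924
  922]
 [921 918 913 915 915 832 820 822 834 841 855 874 870 912 918 912 915 922
  923]
 [925 914 915 916 916 873 834 870 862 863 875 867 872 912 910 911 915 922
  924]
 [921 913 915 916 915 912 873 869 871 870 869 871 916 912 912 911 920 921
  921]
 [923 914 913 914 913 913 910 908 891 898 910 912 914 912 914 912 918 920
  920]
 [916 915 915 914 914 911 914 912 889 914 911 913 913 911 912 910 920 919
  917]
 [922 916 910 910 915 913 913 912 890 911 911 908 911 914 910 911 917 919
  918]
 [919 915 910 914 910 914 912 911 890 912 911 912 912 911 909 912 918 918
  918]
 [919 911 903 904 912 913 911 911 911 910 909 911 910 907 911 909 916 919
  917]
 [919 912 903 906 909 909 908 911 911 912 912 912 910 899 901 911 920 919
  918]
 [920 912 912 912 910 911 908 910 910 909 906 908 909 904 903 908 918 913
  915]]
```

View pics/c1.png

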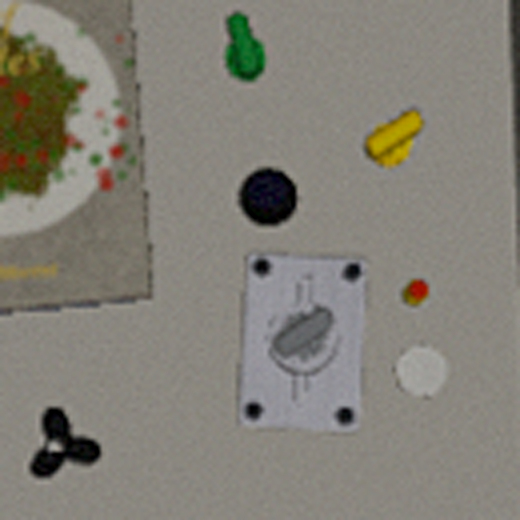

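View pics/c2.png

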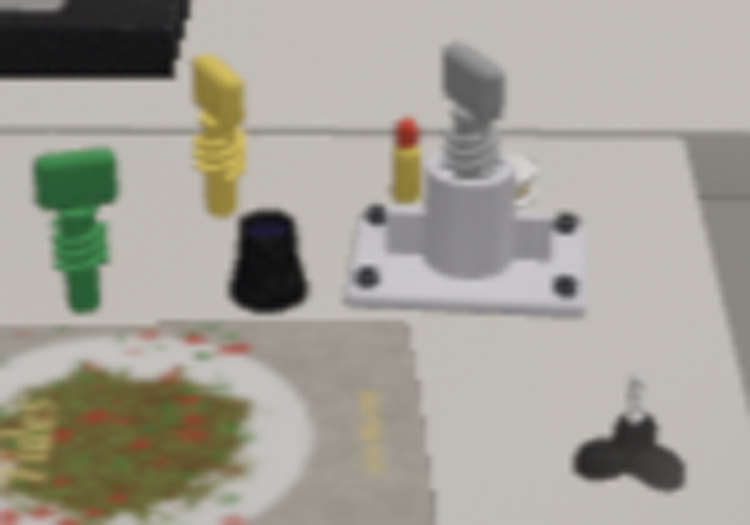

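Crop check: the bare grey steel tab stands in the boss of the plate (top pixel ≈(335,222)). The green and yellow bolts stand free on the table, so the steel one is the one meant. Now its position and yaw.

```bash
cat > h.py <<'E'
import cv2,numpy as np
from cell import r
np.set_printoptions(precision=4,suppress=True)
def cloud(n,d):
    c=r.calibration(n); h,w=d.shape
    u,v=np.meshgrid(np.arange(w),np.arange(h))
    q=cv2.undistortPoints(np.stack([u,v],-1).reshape(-1,1,2).astype(float),c['K'],c['distortion']).reshape(h,w,2)
    X=np.dstack([q*d[...,None],d])-c['t']; W=X@c['R']; W[d<=0]=np.nan
    return W
def onplane(n,px,z):
    c=r.calibration(n)
    q=cv2.undistortPoints(np.array(px,float).reshape(-1,1,2),c['K'],c['distortion']).reshape(-1,2)
    D=np.c_[q,np.ones(len(q))]@c['R']; o=-c['R'].T@c['t']
    return o+D*((z-o[2])/D[:,2])[:,None]
E
python3 - <<'E'
from h import *
d=np.load("top0.npz")['d']; W=cloud("top",d)
box=np.zeros(d.shape,bool); box[205:250,315:360]=1
def fit(m,name,z=None):
    m=(m&box).astype(np.uint8)
    ct=max(cv2.findContours(m,cv2.RETR_EXTERNAL,cv2.CHAIN_APPROX_NONE)[0],key=cv2.contourArea)
    f=np.zeros_like(m); cv2.drawContours(f,[ct],-1,1,-1); v,u=np.nonzero(f)
    P=onplane("top",np.c_[u,v],z); R=cv2.minAreaRect((P[:,:2]*1000).astype(np.float32))
    C=np.cov(P[:,:2].T); w,V=np.linalg.eigh(C)
    print(name,len(u),"mean px",u.mean(),v.mean(),"mean",P.mean(0),"rect",R,"pca yaw",np.arctan2(V[1,1],V[0,1]),"sd*sqrt12",np.sqrt(12*w)*1000,"medz",np.nanmedian(W[m>0][:,2]))
fit(W[...,2]>0.094,"tab",0.1025)
fit((W[...,2]>0.044),"boss+",0.052)
fit((W[...,2]>0.004),"plate",0.008)
p2=np.load("side0.npz"); Ws=cloud("side",p2['d'])
s=np.zeros(p2['d'].shape,bool); s[180:205,330:356]=1
s&=Ws[...,2]>0.079
s&=Ws[...,2]<0.12
P=Ws[s]; print("side tab",len(P),P.mean(0),P.min(0),P.max(0))
E
```

```text
tab 91 mean px 335.14285714285717 222.5934065934066 mean [ 0.4963 -0.1369  0.1025] rect ((496.2420959472656, -136.78639221191406), (11.381357192993164, 33.05404281616211), 32.426475524902344) pca yaw 2.1473024805103864 sd*sqrt12 [11.6263 32.5082] medz 0.10221393269832613
boss+ 240 mean px 335.075 224.02083333333334 mean [ 0.4965 -0.1369  0.052 ] rect ((496.5910339355469, -136.70980834960938), (34.85955810546875, 34.848506927490234), 88.79208374023438) pca yaw 2.370073744887936 sd*sqrt12 [32.5808 33.4697] medz 0.06871392462315004
plate 1306 mean px 334.9693721286371 225.85911179173047 mean [ 0.4952 -0.1367  0.008 ] rect ((495.0119323730469, -136.57391357421875), (70.12284851074219, 99.29405975341797), 85.88844299316406) pca yaw 3.0277205099224602 sd*sqrt12 [69.8241 97.7167] medz 0.009667244103866966
side tab 158 [ 0.4974 -0.1304  0.0938] [ 0.4847 -0.1461  0.079 ] [ 0.509  -0.1166  0.1045]
```

Emit:
play_rows --linear '[[-0.034,-0.038,0],[-0.068,-0.076,0],[-0.103,-0.114,0],[-0.137,-0.152,0],[-0.172,-0.189,0]]' --delta_rot '[[0,0,0],[0,0,0],[0,0,0],[0,0,0],[0,0,0]]' --jaw '[1,1,1,1,1]' --force 30

```text
time_s: 0.72
tool_pos: [0.2512, 0.3098, 0.2531]
ee_rot: [-0.0, 0.116, 0.993, -0.0]
contact_force: [1.5, 0.4, -0.5]
width: 0.0854
finger_force: 0.0
```

Emit:
play_rows --linear '[[-0.034,-0.038,0],[-0.068,-0.076,0],[-0.103,-0.114,0],[-0.137,-0.152,0],[-0.172,-0.189,0]]' --delta_rot '[[0,0,0],[0,0,0],[0,0,0],[0,0,0],[0,0,0]]' --jaw '[1,1,1,1,1]'

```text
time_s: 1.35
tool_pos: [0.3748, 0.086, 0.2533]
ee_rot: [0.0, 0.117, 0.993, 0.0]
contact_force: [1.6, 0.8, -0.2]
width: 0.0853
finger_force: 0.0
```

Emit:
play_rows --linear '[[-0.034,-0.038,0],[-0.068,-0.076,0],[-0.103,-0.114,0],[-0.137,-0.152,0],[-0.171,-0.19,0]]' --delta_rot '[[0,0,0.15],[0,0,0.3],[0,0,0.45],[0,0,0.6],[0,0,0.76]]' --jaw '[1,1,1,1,1]'

```text
time_s: 1.98
tool_pos: [0.4973, -0.1385, 0.253]
ee_rot: [-0.0, 0.479, 0.878, 0.0]
contact_force: [0.3, 0.1, 0.5]
width: 0.0856
finger_force: 0.0
```

Emit:
play_rows --linear '[[0.002,0,0.03],[0.002,0,0.065],[0.002,0,0.1],[0.002,0,0.13],[0.002,0,0.148]]' --delta_rot '[[0,0,0],[0,0,0],[0,0,0],[0,0,0],[0,0,0]]' --jaw '[1,1,1,0.8,0.6]'

```text
time_s: 2.6
tool_pos: [0.495, -0.1348, 0.1035]
ee_rot: [-0.001, 0.477, 0.879, -0.0]
contact_force: [-0.3, -0.4, -0.3]
width: 0.0525
finger_force: 0.0
```

Emit:
play_rows --linear '[[0,0,0],[0,0,0],[0,0,0],[0,0,0],[0,0,0]]' --delta_rot '[[0,0,0],[0,0,0],[0,0,0],[0,0,0],[0,0,0]]' --jaw '[0.5,0.4,0.3,0.25,0.2]'

```text
time_s: 3.22
tool_pos: [0.4958, -0.1352, 0.1056]
ee_rot: [0.0, 0.477, 0.879, 0.0]
contact_force: [-0.8, -0.8, -0.2]
width: 0.0167
finger_force: 0.0
```

```bash
cat >> h.py <<'E'
def look(n):
    im=[]
    for c,(y,x) in (("top",(180,290)),("side",(150,300))):
        p,d=r.camera(c); np.savez(f"{c}{n}.npz",p=p,d=d)
        im.append(cv2.resize(p[y:y+80,x:x+90,::-1],(396,352),interpolation=cv2.INTER_CUBIC))
    cv2.imwrite(f"pics/l{n}.png",np.hstack(im))
    o=r.get_obs(); print({k:o[k] for k in("time_s","joint_pos","tool_pos","contact_force","wrist_torque","width","finger_force")})
E
python3 -c "
from h import *
look(1)"
```

```text
{'time_s': 3.325, 'joint_pos': array([-0.4296,  0.2878, -0.3341,  0.9486,  0.    ,  0.5642]), 'tool_pos': array([ 0.4958, -0.1352,  0.1054]), 'contact_force': array([-0.0719, -0.2601, -0.0594]), 'wrist_torque': array([0.0236, 0.0412, 0.0261]), 'width': 0.01721804157226171, 'finger_force': 0.0}
```

View pics/l1.png

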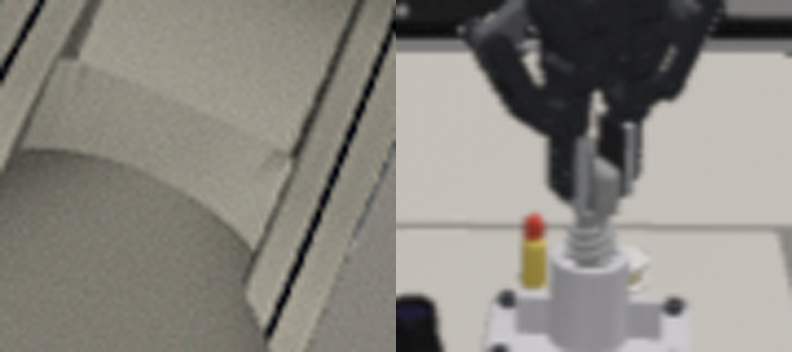

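The top view is blocked by the arm. The side view (right half) shows both fingers around the tab, with the collar and threads visible below at about crop (590,225). I'll centre the fingers, set them loose and take a baseline.

Emit:
play_rows --linear '[[-0.0017,-0.0005,0],[-0.0017,-0.0005,0],[-0.0017,-0.0005,0],[-0.0017,-0.0005,0],[-0.0017,-0.0005,0]]' --delta_rot '[[0,0,0],[0,0,0],[0,0,0],[0,0,0],[0,0,0]]' --jaw '[0.19,0.18,0.17,0.165,0.165]'

```text
time_s: 3.95
tool_pos: [0.4962, -0.1368, 0.1053]
ee_rot: [-0.0, 0.477, 0.879, 0.0]
contact_force: [0.0, 0.7, 0.1]
width: 0.0141
finger_force: 0.0
```

```bash
cat >> h.py <<'E'
AX=np.array([.4963,-.1369])
def side(n):
    p,d=r.camera("side"); np.savez(f"side{n}.npz",p=p,d=d)
    prof(p,d)
    o=r.get_obs(); print({k:o[k] for k in("time_s","tool_pos","contact_force","wrist_torque","width","finger_force")},"q6",o["joint_pos"][5],"yaw_y",2*np.arctan2(o["ee_rot"][2],o["ee_rot"][1])-np.pi/2)
def prof(p,d):
    c=r.calibration("side"); W=cloud("side",d)
    pts=np.array([[*AX,z] for z in np.arange(.052,.104,.002)])
    uv=cv2.projectPoints(pts-[0,.008,0],cv2.Rodrigues(c['R'])[0],c['t'],c['K'],c['distortion'])[0].reshape(-1,2)
    g=cv2.cvtColor(p,cv2.COLOR_RGB2GRAY)
    u0=int(round(uv[:,0].mean())); lo,hi=int(uv[:,1].min())-1,int(uv[:,1].max())+2
    for v in range(lo,hi):
        near=np.hypot(W[v,:,0]-AX[0],W[v,:,1]-AX[1])<.022
        z=np.interp(-v,-uv[:,1],pts[:,2])
        print(v,f"z{z*1000:.0f} n{near.sum()}",g[v,u0-11:u0+12])
E
python3 -c "
from h import *
t=np.load('side0.npz'); prof(t['p'],t['d'])
side(2)"
```

```text
183 z102 n0 [190 189 190 189 189 188 185 171 169 176 184 188 189 189 190 190 190 190
 189 189 189 189 189]
184 z102 n5 [190 190 189 189 188 170 153 147 150 156 162 173 184 188 190 190 190 189
 189 189 189 190 189]
185 z101 n7 [190 189 190 189 187 158 130 130 138 147 151 156 166 181 187 189 189 190
 189 189 190 189 189]
186 z99 n9 [190 189 189 189 186 149 110 113 124 134 143 150 155 162 172 184 188 190
 189 189 189 189 189]
187 z96 n10 [189 189 189 189 186 147 102  99 107 118 129 139 146 151 156 167 181 188
 189 190 189 190 189]
188 z94 n12 [190 189 190 189 186 147 102  94  95 102 113 124 133 143 149 152 161 179
 188 189 189 190 189]
189 z92 n13 [190 189 189 189 186 147 102  93  93  95  99 108 118 129 138 143 147 162
 181 189 189 190 189]
190 z89 n13 [189 189 189 190 186 147 102  94  93  93  93  96 102 111 119 123 125 138
 175 188 190 189 190]
191 z87 n13 [190 190 189 190 186 147 102  94  94  94  94  93  94  99 101 104 108 132
 173 188 190 189 189]
192 z85 n13 [189 190 189 190 186 148 103  93  94  95  94  94  93  97  99 100 107 130
 173 188 189 189 189]
193 z83 n13 [189 189 189 189 18
[... 3812 characters left out ...]
89 189]
204 z57 n12 [164 185 190 191 187 167 147 132 120 111 115 125 134 142 139 141 162 184
 191 192 192 191 191]
205 z54 n15 [173 185 190 192 194 172 140 128 131 133 134 135 132 129 132 145 156 183
 195 195 194 193 191]
206 z52 n17 [152 178 189 195 194 173 147 122 110 112 113 115 122 134 144 143 156 183
 198 204 205 203 192]
207 z52 n18 [143 175 191 196 187 167 147 135 126 124 126 132 140 137 135 137 144 166
 191 203 207 210 206]
{'time_s': 4.0, 'tool_pos': array([ 0.4962, -0.1368,  0.1053]), 'contact_force': array([0.659 , 0.1051, 0.235 ]), 'wrist_torque': array([-0.057 ,  0.0078, -0.0294]), 'width': 0.013975271639271414, 'finger_force': 0.0} q6 0.5616507050234079 yaw_y 0.5769754112873811
```

Emit:
play_rows --linear '[[0,0,0],[0,0,0],[0,0,0],[0,0,0],[0,0,0]]' --delta_rot '[[0,0,-0.12],[0,0,-0.24],[0,0,-0.36],[0,0,-0.48],[0,0,-0.5]]' --jaw '[0.165,0.165,0.165,0.165,0.165]'

```text
time_s: 4.62
tool_pos: [0.4964, -0.1371, 0.1056]
ee_rot: [0.0, 0.244, 0.97, -0.0]
contact_force: [-0.6, -0.3, 4.0]
width: 0.0143
finger_force: 2.2
```

```bash
sed -i 's/    for v in range(lo,hi):/    for v in range(191,207):/; s/g\[v,u0-11:u0+12\]/g[v,u0-6:u0+9]/' h.py; python3 -c "
from h import *
side(3)"
```

```text
191 z87 n15 [ 38  36  45  37  34  42  69 100 114  96  93 100 107 122 172]
192 z85 n14 [ 39  40  40  33  31  40  69 101 114 101  96 101 109 131 175]
193 z83 n12 [ 40  34  35  31  31  41  79 104 114 102  98 102 109 133 175]
194 z80 n12 [ 61  45  41  35  32  42  82 106 115 102  99 103 108 131 175]
195 z78 n15 [115  99  89  72  54  63  96 110 117 106  99 102 107 132 176]
196 z76 n14 [154 136 120 110 107 107 109 111 104  97  99 102 110 145 180]
197 z73 n11 [186 172 140 131 126 121 117 114 107  99 102 110 130 171 189]
198 z71 n8 [190 178 141 110 113 119 125 123 113 119 137 158 178 189 191]
199 z69 n8 [190 186 152 110 101 105 107 105 107 134 166 183 189 190 190]
200 z66 n9 [179 174 145 109  98 100 102 102 111 132 155 174 179 179 179]
201 z64 n11 [153 155 139 114 104 104 109 116 135 146 152 154 153 153 152]
202 z62 n12 [161 151 146 136 127 130 139 141 136 128 138 149 167 175 176]
203 z59 n10 [169 141 123 118 117 118 118 117 127 140 145 158 180 188 189]
204 z57 n12 [168 149 132 115 110 116 124 127 138 138 136 162 184 191 191]
205 z54 n15 [173 143 134 139 141 142 138 131 128 132 145 165 186 194 195]
206 z52 n17 [169 145 124 114 114 115 117 127 136 143 143 158 184 198 204]
{'time_s': 4.675, 'tool_pos': array([ 0.4964, -0.137 ,  0.1056]), 'contact_force': array([-0.0054, -0.1735,  2.5911]), 'wrist_torque': array([-0.1534,  0.0599, -0.0844]), 'width': 0.01396130453427035, 'finger_force': 1.66383332471014} q6 0.06192729460126726 yaw_y 1.0766600044802965
```

Emit:
play_rows --linear '[[0,0,-0.001],[0,0,-0.001],[0,0,-0.001],[0,0,-0.001],[0,0,-0.001]]' --delta_rot '[[0,0,-0.08],[0,0,-0.16],[0,0,-0.24],[0,0,-0.3],[0,0,-0.3]]' --jaw '[0.17,0.17,0.17,0.17,0.17]'

```text
time_s: 5.3
tool_pos: [0.4963, -0.1368, 0.1063]
ee_rot: [0.0, 0.098, 0.995, -0.0]
contact_force: [-0.4, -0.4, 1.6]
width: 0.0146
finger_force: 1.0
```

```bash
python3 -c "
from h import *
side(4)"
```

```text
191 z87 n15 [108  82  47  33  40  47  42  34  58  98 112  98  97 114 158]
192 z85 n12 [108  83  46  35  38  37  35  34  55  98 112  98  97 113 158]
193 z83 n11 [107  81  46  34  37  36  34  33  55  97 112 100  98 113 157]
194 z80 n13 [109  84  51  39  37  35  32  33  58  99 112 105 100 111 157]
195 z78 n15 [123 107  93  82  74  66  60  62  84 106 111 105 101 114 159]
196 z76 n13 [174 151 124 112 113 112 111 111 112 114 110 106 110 141 177]
197 z73 n9 [187 171 139 126 135 138 134 132 127 123 136 143 147 174 188]
198 z71 n9 [182 161 130 109 108 117 120 116 114 139 172 184 186 189 191]
199 z69 n8 [187 167 136 108  99 103 105 103 106 143 173 186 190 190 190]
200 z66 n9 [179 170 141 108 100 100 102 106 118 143 158 172 178 179 179]
201 z64 n11 [154 155 133 110 104 104 108 123 140 146 143 149 152 152 152]
202 z62 n12 [160 151 139 132 127 125 137 143 137 128 136 150 167 175 175]
203 z59 n10 [166 140 123 119 124 121 121 120 129 141 146 163 182 188 188]
204 z57 n11 [165 147 132 116 111 112 122 132 142 139 140 165 185 191 191]
205 z54 n15 [173 145 133 137 139 139 137 132 127 132 147 174 190 195 195]
206 z52 n16 [171 146 124 113 112 113 115 126 135 143 144 162 185 198 204]
{'time_s': 5.35, 'tool_pos': array([ 0.4962, -0.1368,  0.1063]), 'contact_force': array([ 0.9749, -0.2428,  1.4804]), 'wrist_torque': array([-0.0674,  0.0146,  0.0335]), 'width': 0.014418879807023641, 'finger_force': 0.9431907573889475} q6 -0.2356722544572417 yaw_y 1.3742592384679053
```

Emit:
play_rows --linear '[[0,0,0],[0,0,0],[0,0,0],[0,0,0],[0,0,0]]' --delta_rot '[[0,0,-0.08],[0,0,-0.16],[0,0,-0.25],[0,0,-0.25],[0,0,-0.25]]' --jaw '[0.18,0.18,0.18,0.18,0.18]'

```text
time_s: 5.98
tool_pos: [0.4962, -0.1369, 0.1062]
ee_rot: [-0.0, -0.027, 1.0, -0.0]
contact_force: [-0.0, -0.9, 1.7]
width: 0.0151
finger_force: 0.9
```

```bash
python3 -c "
from h import *
side(5)"
```

```text
191 z87 n12 [102 105 109  93  57  34  36  47  40  32  46  95 110 115 158]
192 z85 n13 [104 106 110  91  56  35  36  40  37  32  46  96 109 116 157]
193 z83 n11 [103 106 109  92  55  34  36  40  35  34  52  97 110 114 157]
194 z80 n13 [103 108 110  91  56  33  32  33  33  34  55  98 109 114 158]
195 z78 n16 [108 110 111  94  70  61  60  61  61  61  76 102 109 120 169]
196 z76 n11 [150 133 119 112 111 111 112 112 110 109 114 121 126 141 177]
197 z73 n8 [183 158 124 117 126 129 131 130 123 122 147 174 183 185 189]
198 z71 n9 [176 157 123 102 105 108 110 109 110 130 171 188 191 191 191]
199 z69 n10 [171 147 116  97  97  99 100 100 108 141 172 186 190 190 190]
200 z66 n9 [175 162 134 106  98 100 100 103 113 142 156 163 174 178 179]
201 z64 n12 [152 152 132 109 103 104 108 122 138 147 142 142 149 152 152]
202 z62 n11 [160 150 139 132 126 126 136 143 136 134 136 147 167 175 176]
203 z59 n10 [165 137 121 123 125 122 122 118 121 138 145 163 182 188 189]
204 z57 n11 [165 148 133 116 112 113 121 126 137 137 140 163 184 190 191]
205 z54 n15 [177 151 138 138 141 142 137 129 126 131 145 164 186 194 195]
206 z52 n17 [172 146 124 113 114 114 116 120 131 142 142 157 183 197 204]
{'time_s': 6.025, 'tool_pos': array([ 0.4962, -0.1368,  0.1062]), 'contact_force': array([-0.5129, -1.1606,  0.4339]), 'wrist_torque': array([-0.1534,  0.0868,  0.0322]), 'width': 0.015522655388104547, 'finger_force': 0.9489524095261004} q6 -0.48609474022152743 yaw_y 1.6246797301068514
```

Emit:
play_rows --linear '[[0,0,0],[0,0,0],[0,0,0],[0,0,0],[0,0,0]]' --delta_rot '[[0,0,-0.08],[0,0,-0.16],[0,0,-0.25],[0,0,-0.25],[0,0,-0.25]]' --jaw '[0.18,0.18,0.18,0.18,0.18]'

```text
time_s: 6.65
tool_pos: [0.4962, -0.1368, 0.1062]
ee_rot: [-0.0, -0.151, 0.988, 0.0]
contact_force: [0.1, -0.5, -0.2]
width: 0.0152
finger_force: 0.0
```

```bash
python3 -c "
from h import *
side(6)"
```

```text
191 z87 n15 [107 112 101 100 108  91  56  34  32  36  34  31  41  87 140]
192 z85 n15 [100 101  93 101 108  89  54  34  33  37  38  34  40  86 142]
193 z83 n13 [100 100  93 100 108  88  53  32  33  38  39  32  39  88 142]
194 z80 n13 [100 100  92 100 108  89  53  33  32  35  38  37  48  97 144]
195 z78 n15 [102 101  93 102 109  92  64  50  55  69  74  75  85 107 145]
196 z76 n16 [100 102 101 105 111 110 107 106 106 107 107 107 104 110 156]
197 z73 n16 [100 101 102 102 107 111 110 107 107 109 109 109 109 119 170]
198 z71 n11 [107 103 101 101 102 103 101 101 108 119 135 155 164 177 188]
199 z69 n10 [142 122 105 103 122 131 141 147 147 146 161 180 187 189 190]
200 z66 n8 [172 165 136 108 112 120 129 133 126 125 147 171 178 179 179]
201 z64 n12 [150 151 134 109 101 104 107 107 106 120 140 151 152 152 152]
202 z62 n12 [155 132 120 105  99 101 102 102 108 133 150 159 170 175 176]
203 z59 n11 [178 159 135 109 100 101 103 106 118 142 151 155 177 188 189]
204 z57 n12 [167 152 137 116 107 109 116 125 140 148 145 157 181 190 191]
205 z54 n15 [173 150 145 144 143 143 144 139 134 136 147 163 186 195 195]
206 z52 n17 [173 148 132 118 115 115 115 117 128 142 142 158 184 198 203]
{'time_s': 6.7, 'tool_pos': array([ 0.4962, -0.1368,  0.1062]), 'contact_force': array([ 0.4949, -0.6854,  0.4599]), 'wrist_torque': array([-0.0063,  0.012 ,  0.0159]), 'width': 0.015218991969320098, 'finger_force': 0.0} q6 -0.7363137473300623 yaw_y 1.8749520351451383
```

The bolt has dropped: its neck row went from 199 to 202, about 6 mm. Now forward, following it down loosely.

Emit:
play_rows --linear '[[0,0,0.003],[0,0,0.005],[0,0,0.0055],[0,0,0.006],[0,0,0.0065]]' --delta_rot '[[0,0,0],[0,0,0.15],[0,0,0.3],[0,0,0.45],[0,0,0.6]]' --jaw '[0.17,0.17,0.17,0.17,0.17]'

```text
time_s: 7.32
tool_pos: [0.4962, -0.1368, 0.0996]
ee_rot: [-0.0, 0.149, 0.989, 0.0]
contact_force: [-0.2, -0.2, 1.0]
width: 0.0145
finger_force: 0.4
```

Emit:
play_rows --linear '[[0,0,0.0003],[0,0,0.0006],[0,0,0.0009],[0,0,0.0012],[0,0,0.0014]]' --delta_rot '[[0,0,0.15],[0,0,0.3],[0,0,0.45],[0,0,0.6],[0,0,0.75]]' --jaw '[0.17,0.17,0.17,0.17,0.17]'

```text
time_s: 7.95
tool_pos: [0.4963, -0.1369, 0.0982]
ee_rot: [0.0, 0.501, 0.865, -0.0]
contact_force: [0.1, -0.3, -0.9]
width: 0.0142
finger_force: 0.3
```

```bash
python3 -c "
from h import *
side(7)"
```

```text
191 z87 n17 [ 30  41  82 104 111  94  97 122 139 147 148 142 117 109 111]
192 z85 n18 [ 31  42  78 103 110  93  87 107 122 133 141 138 128 119 111]
193 z83 n17 [ 34  43  79 105 112  93  82  93 107 115 117 117 114 114 112]
194 z80 n16 [ 33  41  76 104 111  94  82  90  97 102 105 107 110 113 116]
195 z78 n17 [ 31  40  76 104 111  94  88  93  97 101 104 106 109 113 124]
196 z76 n15 [ 34  41  77 104 111  93  90  93  98 102 104 106 108 115 135]
197 z73 n15 [ 54  49  81 105 111  93  89  94  99 103 103 104 108 118 146]
198 z71 n14 [111  96 103 109 110  87  84  93  98 103 101 105 126 168 185]
199 z69 n12 [164 132 112 108 106  90  87  92  97 100 101 104 128 174 190]
200 z66 n11 [175 160 129 110 122 126 111  97  96  99 100 103 127 165 179]
201 z64 n9 [151 147 130 109 113 119 117 105  95  95 103 115 136 149 152]
202 z62 n8 [175 172 153 117 101 103 104 102 101 116 141 163 174 176 177]
203 z59 n11 [179 171 148 114 100 101 105 106 109 127 150 169 184 189 189]
204 z57 n12 [172 155 137 120 110 115 123 126 126 135 151 165 183 191 191]
205 z54 n15 [173 141 133 140 142 142 136 129 126 139 150 156 183 195 196]
206 z52 n17 [169 145 130 121 116 116 115 121 134 145 143 157 184 198 204]
{'time_s': 8.0, 'tool_pos': array([ 0.4962, -0.1369,  0.0982]), 'contact_force': array([-0.751 , -0.1367,  0.2681]), 'wrist_torque': array([-0.0542, -0.0119,  0.0577]), 'width': 0.014394631552808996, 'finger_force': 0.17256405289117538} q6 0.6242548315876731 yaw_y 0.5143001878661706
```

Emit:
play_rows --linear '[[0,0,0.0003],[0,0,0.0006],[0,0,0.0009],[0,0,0.0012],[0,0,0.0014]]' --delta_rot '[[0,0,0.15],[0,0,0.3],[0,0,0.45],[0,0,0.6],[0,0,0.75]]' --jaw '[0.17,0.17,0.17,0.17,0.17]'

```text
time_s: 8.62
tool_pos: [0.4962, -0.1368, 0.0968]
ee_rot: [-0.0, 0.782, 0.623, -0.0]
contact_force: [0.5, -0.0, -0.1]
width: 0.0143
finger_force: 0.3
```

Emit:
play_rows --linear '[[0,0,0.0003],[0,0,0.0006],[0,0,0.0009],[0,0,0.0012],[0,0,0.0014]]' --delta_rot '[[0,0,0.15],[0,0,0.3],[0,0,0.45],[0,0,0.6],[0,0,0.75]]' --jaw '[0.17,0.17,0.17,0.17,0.17]'

```text
time_s: 9.25
tool_pos: [0.4961, -0.1368, 0.0954]
ee_rot: [-0.0, 0.956, 0.293, -0.0]
contact_force: [-0.6, -0.9, -0.1]
width: 0.0145
finger_force: 0.3
```

Emit:
play_rows --linear '[[0,0,0.0003],[0,0,0.0006],[0,0,0.0009],[0,0,0.0012],[0,0,0.0014]]' --delta_rot '[[0,0,0.15],[0,0,0.3],[0,0,0.45],[0,0,0.6],[0,0,0.74]]' --jaw '[0.17,0.17,0.17,0.17,0.17]'

```text
time_s: 9.88
tool_pos: [0.4961, -0.1368, 0.0939]
ee_rot: [-0.0, 0.997, -0.072, -0.0]
contact_force: [0.3, 1.1, -0.8]
width: 0.0147
finger_force: 0.2
```

```bash
python3 -c "
from h import *
side(8)
W=[cv2.resize(np.load(f'side{i}.npz')['p'][165:225,325:365,::-1],(200,300),interpolation=cv2.INTER_CUBIC) for i in (5,6,7,8)]
cv2.imwrite('pics/m1.png',np.hstack(W))"
```

```text
191 z87 n13 [128 106  68  37  37  40  36  32  39  82 108 125 143 154 167]
192 z85 n9 [118 103  67  37  32  33  32  32  41  82 107 114 130 139 148]
193 z83 n12 [111 102  67  37  33  36  32  33  42  84 107 107 114 120 129]
194 z80 n12 [109 103  69  38  34  40  37  34  46  94 112 111 110 109 122]
195 z78 n10 [108 100  68  37  33  35  34  32  47  96 112 111 105 108 128]
196 z76 n13 [108 102  69  37  34  44  39  33  45  96 113 110 105 107 129]
197 z73 n14 [106  99  67  37  37  42  37  31  47  96 112 110 104 106 129]
198 z71 n14 [108 101  66  37  36  38  34  32  46  96 113 109 103 105 128]
199 z69 n12 [108 100  67  35  30  32  31  31  45  96 112 108 102 103 128]
200 z66 n14 [109 101  73  51  48  45  41  45  59  98 112 105  99 104 130]
201 z64 n14 [125 121 113 108 107 100  93  91  94 108 112 108 106 118 136]
202 z62 n9 [173 167 138 114 119 122 116 111 111 115 133 161 171 172 174]
203 z59 n9 [185 173 143 112 105 113 115 111 106 114 151 179 188 188 189]
204 z57 n11 [174 151 120  98  96 101 103 102 101 124 171 187 190 191 191]
205 z54 n14 [193 181 146 108  98  99 101 101 107 132 156 173 189 194 194]
206 z52 n17 [181 163 140 112 101 103 106 108 118 139 147 157 183 197 204]
{'time_s': 9.925, 'tool_pos': array([ 0.4961, -0.1368,  0.0939]), 'contact_force': array([-0.1593, -0.1644, -0.2949]), 'wrist_torque': array([-0.0119, -0.0361, -0.0125]), 'width': 0.01425439264485585, 'finger_force': 0.07164180835388834} q6 2.860844400781529 yaw_y -1.72227192376813
```

View pics/m1.png

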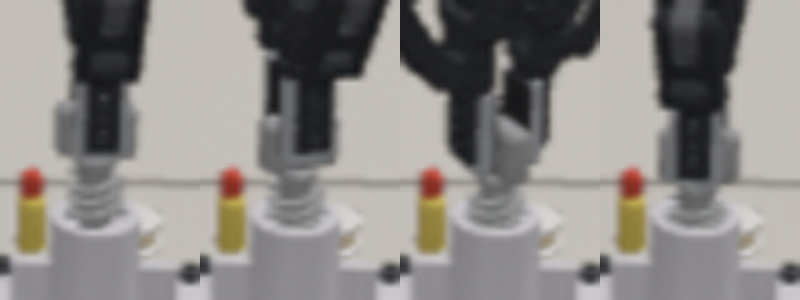

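The mosaic shows the bolt dropped (panel 2) and sinking into the boss as it turns forward (panels 3 and 4). Next I open, swing back half a turn and set the fingers again.

Emit:
play_rows --linear '[[0,0,0],[0,0,0],[0,0,0],[0,0,0],[0,0,0]]' --delta_rot '[[0,0,0],[0,0,0],[0,0,0],[0,0,0],[0,0,0]]' --jaw '[0.25,0.35,0.45,0.6,0.65]'

```text
time_s: 10.55
tool_pos: [0.4962, -0.1369, 0.0942]
ee_rot: [0.0, 0.997, -0.071, -0.0]
contact_force: [-1.0, -0.3, 0.6]
width: 0.0556
finger_force: 0.0
```

Emit:
play_rows --linear '[[0,0,0],[0,0,0],[0,0,0],[0,0,0],[0,0,0]]' --delta_rot '[[0,0,0],[0,0,-0.15],[0,0,-0.3],[0,0,-0.45],[0,0,-0.6]]' --jaw '[0.65,0.65,0.65,0.65,0.65]'

```text
time_s: 11.18
tool_pos: [0.4962, -0.1368, 0.0942]
ee_rot: [-0.0, 0.973, 0.229, 0.0]
contact_force: [-0.3, -0.1, 0.8]
width: 0.0555
finger_force: 0.0
```

Emit:
play_rows --linear '[[0,0,0],[0,0,0],[0,0,0],[0,0,0],[0,0,0]]' --delta_rot '[[0,0,-0.17],[0,0,-0.34],[0,0,-0.51],[0,0,-0.68],[0,0,-0.85]]' --jaw '[0.65,0.65,0.65,0.65,0.65]'

```text
time_s: 11.8
tool_pos: [0.4962, -0.1369, 0.0942]
ee_rot: [0.0, 0.792, 0.611, -0.0]
contact_force: [0.5, 0.1, -0.2]
width: 0.055
finger_force: 0.0
```

Emit:
play_rows --linear '[[0,0,0],[0,0,0],[0,0,0],[0,0,0],[0,0,0]]' --delta_rot '[[0,0,-0.17],[0,0,-0.34],[0,0,-0.51],[0,0,-0.68],[0,0,-0.85]]' --jaw '[0.65,0.65,0.65,0.65,0.65]'

```text
time_s: 12.42
tool_pos: [0.4962, -0.1368, 0.0942]
ee_rot: [0.0, 0.47, 0.883, 0.0]
contact_force: [0.4, -0.6, 0.5]
width: 0.0552
finger_force: 0.0
```

Emit:
play_rows --linear '[[0,0,0],[0,0,0],[0,0,0],[0,0,0],[0,0,0]]' --delta_rot '[[0,0,-0.17],[0,0,-0.34],[0,0,-0.51],[0,0,-0.68],[0,0,-0.84]]' --jaw '[0.65,0.65,0.65,0.65,0.65]'

```text
time_s: 13.05
tool_pos: [0.4962, -0.1368, 0.0942]
ee_rot: [-0.0, 0.069, 0.998, 0.0]
contact_force: [-0.2, -0.5, 0.1]
width: 0.0555
finger_force: 0.0
```

```bash
python3 -c "
from h import *
side(9)"
```

```text
191 z87 n5 [104  67  37  31  35  35  33  41  82 108 126 141 147 154 168]
192 z85 n5 [101  66  37  36  51  45  34  41  82 108 123 133 138 140 148]
193 z83 n5 [101  66  38  36  40  38  33  41  82 107 115 117 120 121 128]
194 z80 n6 [101  66  37  36  38  34  32  40  82 108 113 111 109 109 121]
195 z78 n6 [102  68  38  33  33  33  32  42  84 108 111 106 104 105 119]
196 z76 n6 [102  67  36  35  39  35  33  44  94 110 103 101 103 106 128]
197 z73 n6 [100  65  37  33  38  34  32  45  96 112 102 100 103 106 129]
198 z71 n6 [ 93  58  36  34  36  34  32  45  96 112 107 103 102 105 128]
199 z69 n6 [ 93  57  35  37  49  42  34  47  96 113 109 102 101 104 128]
200 z66 n4 [ 92  56  34  36  41  36  32  45  96 112 108 102  99 105 131]
201 z64 n4 [ 93  56  34  37  39  36  32  43  96 112 111 110 108 117 136]
202 z62 n1 [ 98  58  34  32  32  30  30  46  95 116 136 162 172 172 174]
203 z59 n0 [109  78  62  60  59  54  50  62  99 119 153 180 188 189 188]
204 z57 n1 [140 120 113 108 108 108 107 109 113 129 172 188 190 191 191]
205 z54 n10 [182 164 139 115 107 109 111 111 115 135 156 173 189 194 195]
206 z52 n17 [176 158 138 114 104 104 107 111 125 143 147 157 183 197 203]
{'time_s': 13.1, 'tool_pos': array([ 0.4962, -0.1368,  0.0942]), 'contact_force': array([-0.1241, -0.6388,  0.2668]), 'wrist_torque': array([-0.0276, -0.057 , -0.0186]), 'width': 0.05539815842227298, 'finger_force': 0.0} q6 -0.30132357956998884 yaw_y 1.439899986797101
```

Emit:
play_rows --linear '[[0,0,0],[0,0,0],[0,0,0],[0,0,0],[0,0,0]]' --delta_rot '[[0,0,0.02],[0,0,0.02],[0,0,0.02],[0,0,0.02],[0,0,0.02]]' --jaw '[0.5,0.35,0.25,0.19,0.17]'

```text
time_s: 13.72
tool_pos: [0.4962, -0.1369, 0.0942]
ee_rot: [-0.0, 0.082, 0.997, -0.0]
contact_force: [0.6, -0.1, -0.3]
width: 0.0144
finger_force: 0.2
```

Emit:
play_rows --linear '[[0,0,0.0003],[0,0,0.0006],[0,0,0.0009],[0,0,0.0012],[0,0,0.0015]]' --delta_rot '[[0,0,0.15],[0,0,0.3],[0,0,0.45],[0,0,0.6],[0,0,0.77]]' --jaw '[0.17,0.17,0.17,0.17,0.17]'

```text
time_s: 14.35
tool_pos: [0.4964, -0.1369, 0.0927]
ee_rot: [0.0, 0.453, 0.892, -0.0]
contact_force: [0.8, -0.5, 0.5]
width: 0.0142
finger_force: 0.3
```

Emit:
play_rows --linear '[[0,0,0.0003],[0,0,0.0006],[0,0,0.0009],[0,0,0.0012],[0,0,0.0015]]' --delta_rot '[[0,0,0.15],[0,0,0.3],[0,0,0.45],[0,0,0.6],[0,0,0.77]]' --jaw '[0.17,0.17,0.17,0.17,0.17]'

```text
time_s: 14.98
tool_pos: [0.4963, -0.1369, 0.0912]
ee_rot: [0.0, 0.754, 0.656, -0.0]
contact_force: [0.4, -0.6, -0.2]
width: 0.0149
finger_force: 0.4
```

Emit:
play_rows --linear '[[0,0,0.0003],[0,0,0.0006],[0,0,0.0009],[0,0,0.0012],[0,0,0.0015]]' --delta_rot '[[0,0,0.15],[0,0,0.3],[0,0,0.45],[0,0,0.6],[0,0,0.77]]' --jaw '[0.17,0.17,0.17,0.17,0.17]'

```text
time_s: 15.6
tool_pos: [0.4962, -0.1369, 0.0897]
ee_rot: [0.0, 0.946, 0.325, -0.0]
contact_force: [-0.8, -0.0, 1.2]
width: 0.0149
finger_force: 0.4
```

Emit:
play_rows --linear '[[0,0,0.0003],[0,0,0.0006],[0,0,0.0009],[0,0,0.0012],[0,0,0.0014]]' --delta_rot '[[0,0,0.15],[0,0,0.3],[0,0,0.45],[0,0,0.6],[0,0,0.73]]' --jaw '[0.17,0.17,0.17,0.17,0.17]'

```text
time_s: 16.23
tool_pos: [0.4962, -0.1369, 0.0883]
ee_rot: [0.0, 0.999, -0.034, -0.0]
contact_force: [0.1, 0.0, -0.1]
width: 0.0147
finger_force: 0.3
```

```bash
python3 -c "
from h import *
side(10)
W=[cv2.resize(np.load(f'side{i}.npz')['p'][165:225,325:365,::-1],(200,300),interpolation=cv2.INTER_CUBIC) for i in (7,8,9,10)]
cv2.imwrite('pics/m2.png',np.hstack(W))"
```

```text
191 z87 n7 [178 141  96  55  35  33  34  33  34  55  97 133 174 189 191]
192 z85 n7 [165 131  94  56  35  38  47  41  36  55 101 132 168 184 189]
193 z83 n12 [145 126  94  56  34  35  39  37  33  56 100 124 148 159 173]
194 z80 n15 [134 123  93  57  35  36  37  34  37  66 103 121 137 145 162]
195 z78 n13 [121 117  92  56  36  33  36  33  37  67 103 117 123 128 144]
196 z76 n13 [108 111  92  57  36  37  36  34  37  67 101 110 107 109 131]
197 z73 n14 [106 110  92  56  35  34  36  34  37  68 102 109 104 106 130]
198 z71 n13 [106 110  92  56  33  32  34  33  37  68 101 110 105 106 130]
199 z69 n13 [106 110  91  55  35  38  46  40  37  68 101 110 105 107 131]
200 z66 n14 [107 109  85  48  35  38  39  34  38  68 101 110 106 107 127]
201 z64 n14 [106 109  83  46  33  38  37  32  35  69 103 109 104 105 123]
202 z62 n10 [106 110  85  50  38  37  35  33  41  79 106 107 103 108 144]
203 z59 n15 [115 116 103  83  77  73  67  60  64  88 110 113 110 122 169]
204 z57 n11 [164 151 125 111 110 112 112 111 110 113 132 155 165 177 187]
205 z54 n15 [193 181 143 111 114 125 128 126 118 118 148 179 190 193 194]
206 z52 n17 [181 160 131 106 102 106 109 110 108 111 133 161 184 197 203]
{'time_s': 16.275, 'tool_pos': array([ 0.4962, -0.1368,  0.0882]), 'contact_force': array([-0.7349,  0.2238,  0.0846]), 'wrist_torque': array([-0.0555,  0.0525, -0.025 ]), 'width': 0.014749084957694563, 'finger_force': 0.11431919019742054} q6 2.7822088367790045 yaw_y -1.6436085598587438
```

View pics/m2.png

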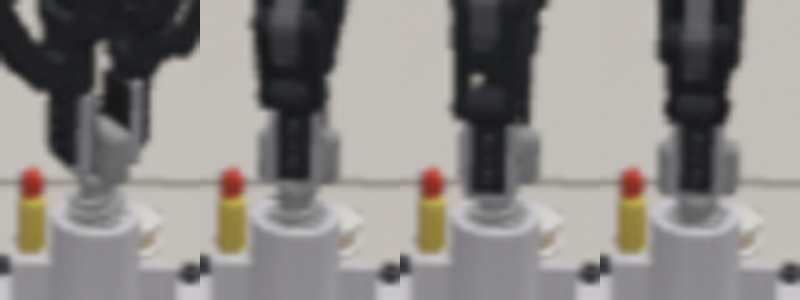

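Rim rows went from 199 at the drop to 205 now, about 12–13 mm, which fits one full turn. Now the firm grip.

Emit:
play_rows --linear '[[0,0,0],[0,0,0],[0,0,0],[0,0,0],[0,0,0]]' --delta_rot '[[0,0,0],[0,0,0],[0,0,0],[0,0,0],[0,0,0]]' --jaw '[0.15,0.12,0.05,0,0]' --force 45

```text
time_s: 16.9
tool_pos: [0.4962, -0.1369, 0.0883]
ee_rot: [0.0, 1.0, -0.031, 0.0]
contact_force: [0.4, -1.1, 2.2]
width: 0.0108
finger_force: 45.3
```

Emit:
play_rows --linear '[[0,0,0],[0,0,0],[0,0,0],[0,0,0],[0,0,0]]' --delta_rot '[[0,0,0],[0,0,0],[0,0,0],[0,0,0],[0,0,0]]' --jaw '[0,0,0,0,0]'

```text
time_s: 17.52
tool_pos: [0.4963, -0.1369, 0.0883]
ee_rot: [0.0, 1.0, -0.031, 0.0]
contact_force: [-0.4, -0.6, 2.1]
width: 0.0111
finger_force: 45.5
```

```bash
python3 -c "
from h import *
side(11)
p=np.load('side11.npz')['p'][170:250,240:400,::-1]
cv2.imwrite('pics/f.png',cv2.resize(p,(800,400),interpolation=cv2.INTER_CUBIC))"
```

```text
191 z87 n10 [178 143 104  66  37  35  43  39  35  55 100 134 175 190 191]
192 z85 n9 [171 138  97  58  35  37  42  38  35  56 101 134 173 188 190]
193 z83 n14 [148 128  94  57  36  35  38  34  35  57  99 125 154 166 181]
194 z80 n16 [133 122  92  56  36  34  35  34  34  58 100 121 142 152 164]
195 z78 n13 [118 115  92  56  35  33  34  32  37  66 103 120 130 137 149]
196 z76 n16 [106 110  92  57  36  37  37  33  37  68 102 113 113 115 133]
197 z73 n15 [104 109  93  58  35  32  34  34  38  68 102 109 106 106 131]
198 z71 n14 [106 110  91  57  36  34  44  38  39  71 102 110 104 106 132]
199 z69 n15 [106 110  92  56  36  39  40  36  37  69 102 110 105 109 142]
200 z66 n16 [107 111  92  57  37  37  40  34  36  67 101 110 106 110 139]
201 z64 n15 [106 111  91  56  34  34  34  32  34  68 102 109 105 106 123]
202 z62 n16 [106 110  93  64  47  42  40  43  49  82 106 108 103 106 132]
203 z59 n15 [115 117 114 109  99  93  91  92  93 106 117 112 107 115 152]
204 z57 n13 [170 157 132 121 123 123 120 116 115 118 141 140 140 148 175]
205 z54 n15 [193 181 143 116 129 138 139 139 135 127 150 177 188 190 192]
206 z52 n17 [178 157 132 109 106 109 110 111 112 116 133 160 185 197 204]
{'time_s': 17.575, 'tool_pos': array([ 0.4963, -0.1369,  0.0883]), 'contact_force': array([-1.4182, -1.6366,  2.329 ]), 'wrist_torque': array([-0.2038,  0.2344, -0.033 ]), 'width': 0.010783591704181715, 'finger_force': 45.515844225883484} q6 2.7716414171095325 yaw_y -1.633064292081708
```

View pics/f.png

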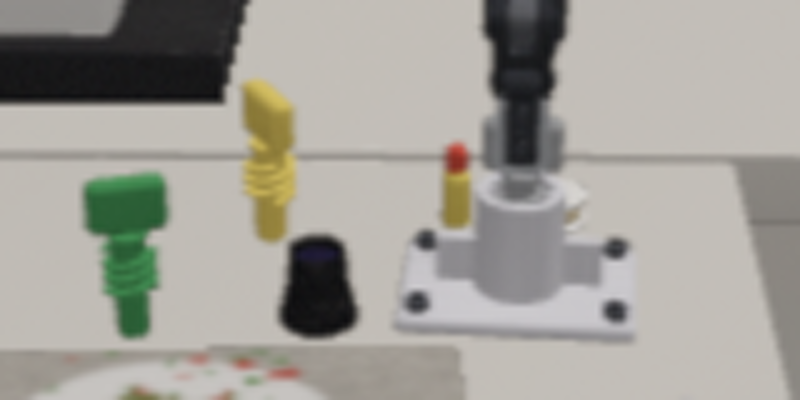

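The firm grip reads 45 N. The bolt sits low in the boss, and in this view the loupe, vial and spool are where they were.

```bash
python3 -c "
from cell import r
print(r.close_job())"
```

```text
the job is handed in; nothing more can be done
None
```

The job is handed in: I turned the bolt back about 1.3 rad until it dropped about 6 mm into the thread, then forward about one full turn (by my estimate 6.5 rad, sinking roughly 12 mm), and its head is held at 45 N; the loupe, vial and spool looked undisturbed, the star knob was out of the final view, and no verdict came back.

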